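# Fit the long roller sleeve on the labelling machine's tall spindle

## Robot

A 6-joint arm with a two-finger parallel gripper is mounted at the origin on the work surface. World frame = base frame: x ahead of the robot, y to its left, z up, the work surface at z = 0. Lengths are in m, angles in rad, forces in N, time in s.
With the tool pointing down it reaches from about 0.3 to 0.875 m from the base axis. Payload 6.4 kg.
Tool frame: the origin (TCP) lies on the centre line of the jaws, within the pads' length; the fingertips stand 8 mm ahead of it and the grasp point (between the pads) lies 11 mm behind it; z points along the fingers, x is the direction in which the jaws open and shut, and the axes are right-handed (so a half turn about z gives the same grasp; the last joint's range is limited). The gripper opens to 85 mm and grips with 20 to 120 N. Pads are 22 mm wide; open, the fingers measure 114 mm over their backs; the gripper's body (76 mm by 85 mm) begins 54 mm behind the grasp point. The pads swing forward as they close: fully open they stand 13 mm farther back than shut.
Start: joints at [0.981, 0.181, 1.607, -0, 1.354, -0.206], TCP at [0.215, 0.533, 0.209] pointing down, gripper open.
Joint ranges: [-2.99, 2.99], [-0.89, 2.07], [0.3, 2.58], [-1.14, 4.28], [0, 2.63], [-3.12, 3.12]. Speed limits (rad/s): [2.57, 2.57, 3.01, 3.14, 3.14, 3.14].

## Interface

Orientations are given as a rotation vector (axis times angle).
In Python, from plant import observe, capture, hand_in gives the robot as it stands.
- The arm moves only by the shell command python3 -m inch 'ROWS'. ROWS is JSON, a list of rows, each a list of 7 numbers: the shift along the tool's x, y, z in mm, then the turn, a rotation vector about the tool's x, y, z in degrees, then the opening, from 0 (shut) to 1 (fully open). A call has 1 to 20 rows; each row is the pose to reach, as a shift and turn from the pose measured when the call began, along the tool's axes at that moment; what a row does not reach only later rows make up. A row lasts 1/10 s, in which the tool goes at most 50 mm and 8.59 degrees, less where a joint would pass 70% of its speed; a pose out of reach is approached as far as the arm can. A call with a gripper value outside its range is refused whole. The fingers move at their own pace and stop on an object; the grip force is fixed at half the most. Time passes only in rows, so rows that repeat a pose let the fingers close. It gives the time, the measured TCP pose, the force and the opening at its end, in the units of the state.
- observe(): the state, without advancing time (a new reading comes with each control period).
- capture(name): name is "side" or "top" or "wrist"; returns a dict with "color" (384x512x3 uint8, red, green, blue), "fx", "fy", "cx", "cy" (pixels), "k1" (the pictures are not rectified: a ray, as slopes to the right and down, at radius r is drawn at 1 + k1 r^2 times it, then the intrinsics apply), "eye" and "orientation" of the camera in the world; the wrist camera has in their place "mount" (4x4, takes a point from camera to tool coordinates, whose origin is the TCP and whose axes are the tool frame's). Camera axes: x right, y down, z forward; pixel columns grow to the right and rows downward; lengths in m; the calibration is good to about 2 mm. A picture is of the moment at which its call begins: read the wrist's pose just before it. There is no depth.
- hand_in(): hands the job in, once; it reports no verdict.
The state is a dict: "t": time; "joint_positions": joint angles; "joint_velocities": joint speeds; "effort": joint torques, N m; "position": TCP position; "tcp_rot": TCP orientation; "contact_force": force on the tool from outside, world axes, zero at the start; "ft_torque": the same for the moment, N m; "finger_gap": finger opening in m.
Only numpy, scipy, OpenCV 4.12 (cv2) and the standard library are available. Lean on these libraries where they do the work, as an engineer would, in place of code of your own. Each camera call takes 0.05 s, during which the arm holds its last target. There are 200 camera calls.

## Task

On the labelling machine's bare aluminium roller bed, slip the long black roller sleeve over the tall spindle and bring it fully down onto the collar, keeping hold of it until it rests there rather than dropping it; then let go. Leave the short sleeve standing where it is.

Things in the scene. Friction and masses are not known exactly. Their poses are not given: they have to be found in the camera images.
- long_sleeve_mid (a point): the long roller sleeve: a plain rigid black tube open at both ends, 50 mm outside, bore 34 mm, 90 mm long, 0.11 to 0.23 kg, standing loose and upright on the table. The point is on its axis half-way up (45 mm above its lower end); z is its axis. It may be gripped across its outside from any side.
- short_sleeve_mid (a point): the short roller sleeve: the same black tube, 50 mm outside, bore 34 mm, but only 45 mm long, standing loose on the table; to be left alone. The point is on its axis half-way up (22.5 mm); z is its axis.
- tall_spindle_seat (a point): the tall spindle: a fixed upright steel shaft, 22 mm diameter, at one end of a low aluminium bed plate (110 x 230 mm, 12 mm thick, end cheeks 22 mm high). The point is on the shaft's axis at the top face of the aluminium collar at its foot (collar 54 mm diameter), on which the sleeve comes to rest, 18 mm above the table; z points up the shaft. The shaft rises 70 mm above this point, the last 12 mm tapering to 8 mm diameter.
- low_spindle_seat (a point): the low spindle, for the short sleeve: same shaft, taper and collar, on the same bed plate 130 mm from the tall one, but rising only 30 mm above its collar. Not used. The point is on its axis at the collar's top face; z points up.

How it is judged:
By the outcome, as a careful person would: the job done as asked, in the order asked, and still so for the second after the job is handed in, with the robot touching nothing.
It also fails if it takes over 38 s, if anything falls off the work surface, if the arm or the gripper's body presses on something with over 40 N, if the wrist force passes 120 N, or if a joint passes its speed limit or range.

## Working session

There is one attempt and no reset: what is moved stays moved. The work goes in short steps, Python scripts to look and compute and a shell command to move; the robot and the scene stay as the last step left them, time stands still between calls to the robot, and variables do not carry over. Pictures are saved under pics/ and viewed, about 8 in all and at most 12, crops included, and the job is handed in when it is done.

```bash
mkdir -p pics; ls; python3 - <<'E'
from plant import observe,capture
import cv2,numpy as np
s=observe();print(s)
ims=[]
for n in("side","top","wrist"):
    c=capture(n);cv2.imwrite(f"pics/{n}0.png",c["color"][...,::-1]);np.save(f"{n}0.npy",c,allow_pickle=True)
    print({k:v for k,v in c.items() if k!="color"})
a=[cv2.imread(f"pics/{n}0.png") for n in("side","top")]
E
```

```text
pics
{'t': 0.0, 'joint_positions': array([ 9.80678460e-01,  1.81503515e-01,  1.60802287e+00, -1.05598405e-06,
        1.35381590e+00, -2.06336437e-01]), 'joint_velocities': array([ 0.00086326,  0.00109684, -0.00072725,  0.00185575, -0.00055195,
        0.00125577]), 'effort': array([-1.17069198e-04, -4.44844615e+01, -3.51356363e+01, -2.97224688e-05,
        8.50566983e-03,  2.50024065e-06]), 'position': array([0.21495963, 0.53266147, 0.20849812]), 'tcp_rot': array([ 2.60378108e+00,  1.75663478e+00, -2.54372612e-03]), 'contact_force': array([0.70591422, 0.52336598, 0.0393047 ]), 'ft_torque': array([ 0.01180835,  0.02082465, -0.04039543]), 'finger_gap': 0.08500213957482926}
{'fx': 356.018821878619, 'fy': 356.018821878619, 'cx': 257.12405068858163, 'cy': 188.17643664842308, 'k1': -0.00037056986126098116, 'eye': array([0.54022773, 0.647105  , 0.7224064 ]), 'orientation': array([-0.06004154,  2.88026706, -1.2340666 ])}
{'fx': 346.5150169920454, 'fy': 346.5150169920454, 'cx': 250.7826527375368, 'cy': 190.54980317354386, 'k1': -0.08015521201677617, 'eye': array([ 0.47035328, -0.04038803,  0.82716147]), 'orientation': array([-2.15735936,  2.19863348, -0.14380338])}
{'fx': 312.75460271215474, 'fy': 312.75460271215474, 'cx': 256.4676759873091, 'cy': 192.0283504875329, 'k1': -0.003318693217743119, 'mount': array([[ 9.99999821e-01, -9.75407975e-05, -5.90544735e-04,
        -1.13970773e-03],
       [ 2.70175819e-04,  9.53959178e-01,  2.99936350e-01,
        -7.72520717e-02],
       [ 5.34099539e-04, -2.99936455e-01,  9.53959033e-01,
        -1.64760031e-01],
       [ 0.00000000e+00,  0.00000000e+00,  0.00000000e+00,
         1.00000000e+00]])}
```

View pics/side0.png

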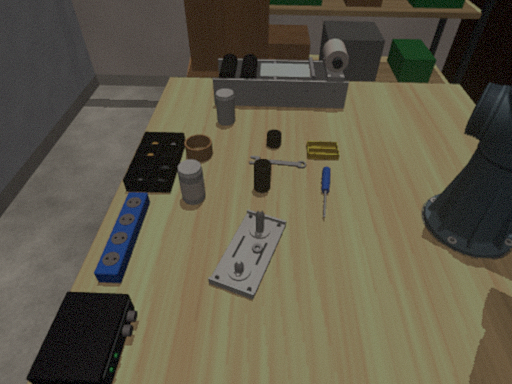

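View pics/top0.png

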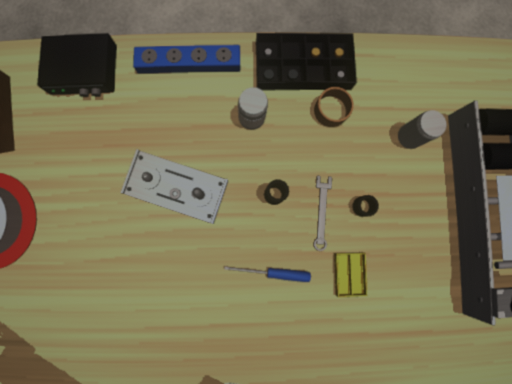

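The side view shows the long sleeve at about (262,176), the short one at (274,139), the tall spindle at (260,222) and the low one at (239,268). In the top view the long sleeve is at (277,192), the short one at (365,206) and the tall spindle at (198,194). I'll enlarge both views to measure.

```bash
cat > h.py <<'E'
import numpy as np,cv2
from scipy.spatial.transform import Rotation as R
def cam(c,s=None):
    if "mount" in c:
        T=np.eye(4);T[:3,:3]=R.from_rotvec(s["tcp_rot"]).as_matrix();T[:3,3]=s["position"];T=T@c["mount"]
        return T[:3,3],T[:3,:3]
    return np.array(c["eye"]),R.from_rotvec(c["orientation"]).as_matrix()
def ray(c,uv,s=None):
    e,M=cam(c,s);d=np.array([(uv[0]-c["cx"])/c["fx"],(uv[1]-c["cy"])/c["fy"]]);x=d.copy()
    for _ in range(20):x=d/(1+c["k1"]*(x@x))
    return e,M@np.array([*x,1])
def onz(c,uv,z,s=None):
    e,d=ray(c,uv,s);return e+d*(z-e[2])/d[2]
def proj(c,p,s=None):
    e,M=cam(c,s);q=M.T@(np.asarray(p)-e);x=q[:2]/q[2];x=x*(1+c["k1"]*(x@x))
    return np.array([c["fx"]*x[0]+c["cx"],c["fy"]*x[1]+c["cy"]])
E
python3 - <<'E'
import numpy as np,cv2
from h import *
a=cv2.imread("pics/top0.png")[145:225,115:310]; b=cv2.imread("pics/side0.png")[150:300,200:300]
A=cv2.resize(a,None,fx=4,fy=4,interpolation=cv2.INTER_CUBIC);cv2.imwrite("pics/c1.png",A)
B=cv2.resize(b,None,fx=4,fy=4,interpolation=cv2.INTER_CUBIC);cv2.imwrite("pics/c2.png",B)
for n,box in(("top",(255,170,300,215)),("side",(245,150,280,200)),("top",(345,185,390,225))):
    c=np.load(f"{n}0.npy",allow_pickle=True).item();im=c["color"];x0,y0,x1,y1=box
    m=(im.max(2)<60).astype(np.uint8)[y0:y1,x0:x1]
    k=cv2.findContours(m,cv2.RETR_CCOMP,cv2.CHAIN_APPROX_NONE)
    for q,h in zip(k[0],k[1][0]):
        if len(q)>8: print(n,"hole" if h[3]>=0 else "out",cv2.boundingRect(q),cv2.minAreaRect(q),np.array(cv2.fitEllipse(q)[0])+[x0,y0],cv2.fitEllipse(q)[1])
c=np.load("top0.npy",allow_pickle=True).item()
for uv,z in(((277,192),.09),((365,206),.045),((198,194),.088),((148,177),.048)):print(uv,onz(c,uv,z))
E
```

```text
top out (9, 10, 25, 24) ((20.800003051757812, 21.600000381469727), (21.466251373291016, 25.043960571289062), 63.43495178222656) [275.9053154  191.71202087] (20.90703773498535, 25.016376495361328)
top hole (13, 17, 15, 13) ((20.0, 22.500001907348633), (14.849241256713867, 10.60660171508789), 45.0) [275.07168198 192.63964081] (10.635941505432129, 15.227683067321777)
side out (9, 9, 18, 34) ((17.5, 25.5), (33.0, 17.0), 90.0) [261.77368927 174.87106514] (17.2674503326416, 37.095306396484375)
top out (8, 11, 25, 20) ((20.0, 20.5), (19.0, 24.0), 90.0) [364.83384514 205.56427193] (19.852176666259766, 25.027023315429688)
top hole (14, 14, 11, 14) ((19.0, 20.5), (10.0, 13.0), -0.0) [364.28424835 205.59366608] (9.451093673706055, 13.508883476257324)
(277, 192) [ 0.54520986 -0.11577454  0.09      ]
(365, 206) [ 0.5137971 -0.3226709  0.045    ]
(198, 194) [0.54411483 0.05344898 0.088     ]
(148, 177) [0.5889123  0.17222464 0.048     ]
```

View pics/c1.png

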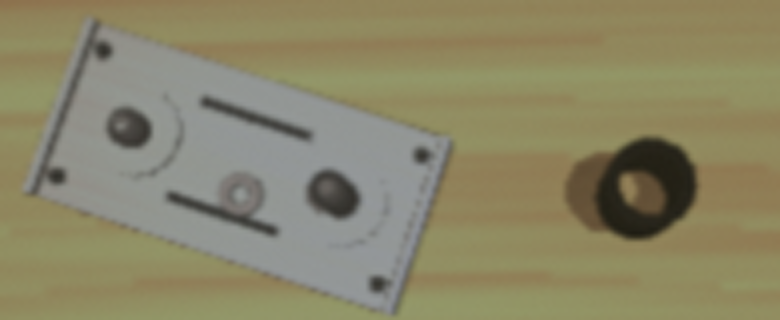

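View pics/c2.png

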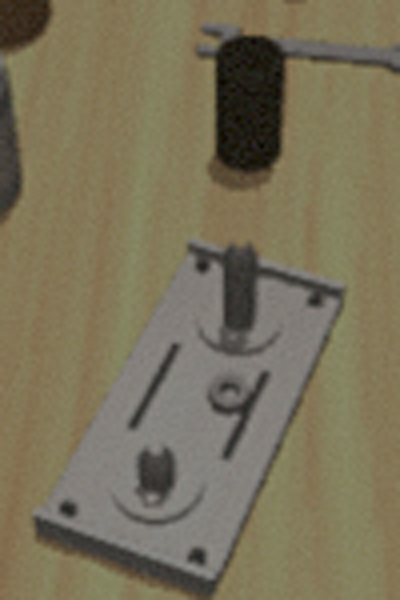

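```bash
python3 - <<'E'
from h import *
t=np.load("top0.npy",allow_pickle=True).item();d=np.load("side0.npy",allow_pickle=True).item()
for n,c,uv,z in(("sleeve",t,(278,191),.09),("sleeve",t,(276.4,191.8),.045),("sleeve",d,(262.2,175.5),.045),
 ("tip",t,(195.6,190.8),.086),("base",t,(201.5,196.8),.02),("tip",d,(259.7,212),.088),("base",d,(258.7,233),.018),("lowtip",d,(239,262.5),.048),("lowtip",t,(147,176),.048),
 ("short",t,(365,205.5),.0225)):
  print(n,onz(c,uv,z).round(4))
from plant import observe
M=R.from_rotvec(observe()["tcp_rot"]).as_matrix();print(M.round(3))
E
```

```text
sleeve [ 0.5473 -0.118   0.09  ]
sleeve [ 0.5503 -0.119   0.045 ]
sleeve [ 0.5493 -0.1167  0.045 ]
tip [0.5513 0.0588 0.086 ]
base [0.5442 0.0539 0.02  ]
tip [0.5511 0.0647 0.088 ]
base [0.5524 0.0726 0.018 ]
lowtip [0.5932 0.184  0.048 ]
lowtip [0.5913 0.1745 0.048 ]
short [ 0.5162 -0.3309  0.0225]
[[ 0.374  0.927 -0.001]
 [ 0.927 -0.374 -0.001]
 [-0.001 -0.    -1.   ]]
```

```bash
python3 -m inch '[[-10,14,0,0,0,0,1],[-30,42,0,0,0,0,1],[-60,84,0,0,0,0,1],[-88,123,0,0,0,0,1],[-116,162,0,0,0,0,1],[-144,201,0,0,0,0,1],[-172,240,0,0,0,0,1],[-200,280,0,0,0,0,1],[-228,320,0,0,0,0,1],[-256,360,0,0,0,0,1],[-282,396,0,0,0,0,1],[-300,422,0,0,0,0,1],[-310,436,0,0,0,0,1],[-312,439,0,0,0,0,1],[-312,439,0,0,0,0,1],[-312,439,0,0,0,0,1]]'
python3 - <<'E'
from plant import observe,capture
import cv2,numpy as np
s=observe();c=capture("wrist");c["s"]=s;np.save("w1.npy",c,allow_pickle=True)
print(s["t"],s["position"],s["tcp_rot"],s["contact_force"])
cv2.imwrite("pics/w1.png",cv2.resize(c["color"][...,::-1],None,fx=1.5,fy=1.5,interpolation=cv2.INTER_CUBIC))
E
```

```text
t: 1.75
position: [0.5044, 0.0803, 0.2088]
tcp_rot: [-2.603, -1.759, 0.002]
contact_force: [0.5, 0.1, 0.1]
finger_gap: 0.0856
1.75 [0.5044394  0.08032694 0.20883902] [-2.60295545e+00 -1.75861278e+00  2.38892553e-03] [0.46332337 0.14611337 0.09077038]
```

View pics/w1.png

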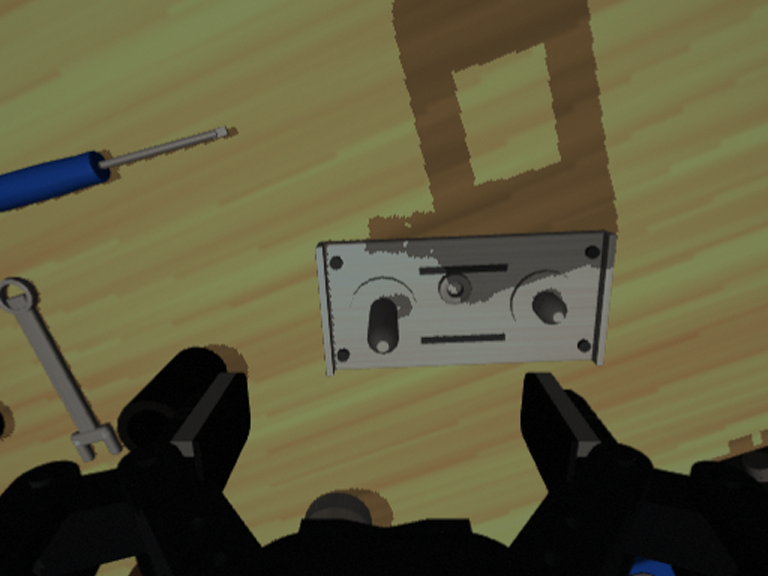

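```bash
python3 - <<'E'
from h import *
c=np.load("w1.npy",allow_pickle=True).item();s=c["s"]
for n,uv,z in(("tip",(383,346),.088),("base",(384.5,306),.018),("low tip",(559,317),.048),("plate TL",(318,244),.022),("TR",(615,233),.022),("BR",(602,364),.022),("BL",(330,375),.022)):
  print(n,onz(c,np.array(uv)/1.5,z,s).round(4))
for x in((.549,.062,.088),(.549,.062,.018),(.549,-.118,.09)):print(proj(c,x,s)*1.5)
t=np.load("top0.npy",allow_pickle=True).item();d=np.load("side0.npy",allow_pickle=True).item()
# 3-view tip triangulation, unknown z
for name,obs in(("tip",((t,(195.6,190.8),0),(d,(259.7,211.5),0),(c,(255.3,230.7),s))),("sleevetop",((t,(278,191),0),(d,(262.2,161.5),0)))):
  A=np.zeros((3,3));b=np.zeros(3)
  for q,uv,ss in obs:
    e,v=ray(q,uv,ss);v/=np.linalg.norm(v);P=np.eye(3)-np.outer(v,v);A+=P;b+=P@e
  print(name,np.linalg.solve(A,b).round(4))
E
```

```text
tip [0.5524 0.0582 0.088 ]
base [0.5497 0.0603 0.018 ]
low tip [0.5961 0.1812 0.048 ]
plate TL [0.4829 0.0324 0.022 ]
TR [0.5591 0.2448 0.022 ]
BR [0.6627 0.2088 0.022 ]
BL [ 0.5881 -0.0042  0.022 ]
[386.347469 339.686256]
[386.20051786 304.48516894]
[148.06916014 428.96403077]
tip [0.552  0.0588 0.0849]
sleevetop [ 0.5485 -0.1175  0.0957]
```

The wrist view shows the tall spindle tip at (255,231) native pixels, and its base at about (256,204). The plate corners and the tip agree on a spindle position of about (0.5515, 0.059). Next I move above the sleeve.

```bash
python3 -m inch '[[-10,7,0,0,0,0,1],[-35,24,0,0,0,0,1],[-65,45,0,0,0,0,1],[-97,67,10,0,0,0,1],[-127,88,25,0,0,0,1],[-150,104,45,0,0,0,1],[-162,112,65,0,0,0,1],[-167,115,80,0,0,0,1],[-167,115,85,0,0,0,1],[-167,115,85,0,0,0,1],[-167,115,85,0,0,0,1]]'
python3 - <<'E'
from plant import observe,capture
import cv2,numpy as np
from h import *
s=observe();c=capture("wrist");c["s"]=s;np.save("w2.npy",c,allow_pickle=True)
print(s["position"],s["tcp_rot"],s["contact_force"])
im=c["color"][...,::-1].copy();im=cv2.convertScaleAbs(im,alpha=2.2,beta=15)
cv2.imwrite("pics/w2.png",cv2.resize(im,None,fx=1.5,fy=1.5,interpolation=cv2.INTER_CUBIC))
print([ (proj(c,(.549,-.118,z),s)*1.5).round() for z in(.09,0)])
E
```

```text
t: 2.9
position: [0.5493, -0.1166, 0.1249]
tcp_rot: [2.601, 1.761, -0.001]
contact_force: [0.1, 0.0, 0.3]
finger_gap: 0.0856
[ 0.5492558  -0.11659779  0.12486024] [ 2.60088449e+00  1.76075788e+00 -1.18362714e-03] [0.0793888  0.03247825 0.28703446]
[array([384., 319.]), array([385., 268.])]
```

View pics/w2.png

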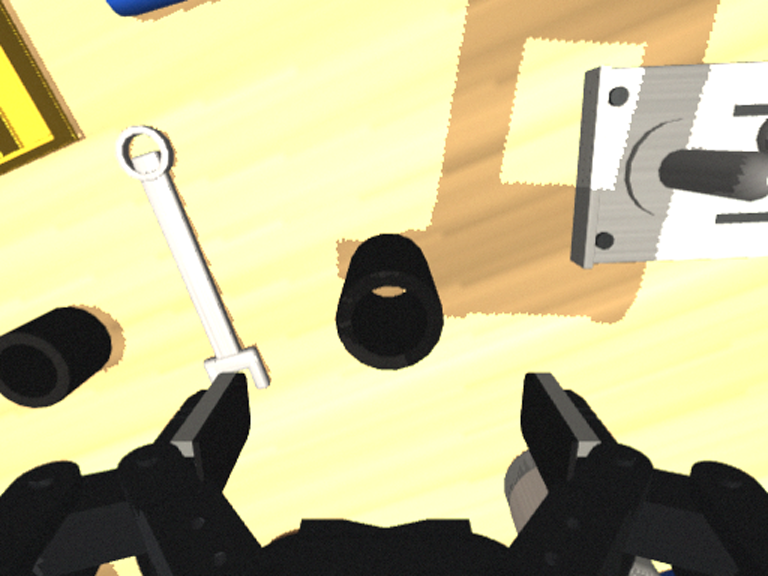

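The sleeve's top ring is centred at (389,317) in the enlarged picture, within about 1 mm of where it should be for the grasp. I descend and grip.

```bash
python3 -m inch '[[1,-1,8,0,0,0,1],[1,-1,25,0,0,0,1],[1,-1,45,0,0,0,1],[1,-1,60,0,0,0,1],[1,-1,67,0,0,0,1],[1,-1,68,0,0,0,1],[1,-1,68,0,0,0,1],[1,-1,68,0,0,0,0.8],[1,-1,68,0,0,0,0.6],[1,-1,68,0,0,0,0.4],[1,-1,68,0,0,0,0.2],[1,-1,68,0,0,0,0],[1,-1,68,0,0,0,0],[1,-1,68,0,0,0,0],[1,-1,68,0,0,0,0],[1,-1,68,0,0,0,0]]'
```

```text
t: 4.55
position: [0.5501, -0.1159, 0.0587]
tcp_rot: [2.598, 1.759, 0.002]
contact_force: [-1.5, 0.5, 6.4]
finger_gap: 0.0467
```

```bash
python3 -m inch '[[0,0,-3,0,0,0,0],[0,0,-10,0,0,0,0],[0,0,-22,0,0,0,0],[0,0,-37,0,0,0,0],[0,0,-53,0,0,0,0],[0,0,-69,0,0,0,0],[0,0,-85,0,0,0,0],[0,0,-99,0,0,0,0],[0,0,-110,0,0,0,0],[0,0,-117,0,0,0,0],[0,0,-120,0,0,0,0],[0,0,-120,0,0,0,0],[0,0,-120,0,0,0,0],[0,0,-120,0,0,0,0]]'
python3 - <<'E'
from plant import observe,capture
import cv2,numpy as np
s=observe();c=capture("wrist");c["s"]=s;np.save("w3.npy",c,allow_pickle=True)
print(s["position"],s["tcp_rot"],s["contact_force"],s["ft_torque"],s["finger_gap"])
im=cv2.convertScaleAbs(c["color"][...,::-1],alpha=2.5,beta=20)
d=capture("side");d0=np.load("side0.npy",allow_pickle=True).item();
np.save("side3.npy",d,allow_pickle=True)
A=cv2.resize(im[120:384,100:412],None,fx=1.6,fy=1.6,interpolation=cv2.INTER_CUBIC)
B=cv2.convertScaleAbs(d["color"][60:270,190:340,::-1],alpha=2,beta=15);B=cv2.resize(B,None,fx=2,fy=2)
o=np.zeros((430,810,3),np.uint8);o[:A.shape[0],:A.shape[1]]=A;o[:B.shape[0],505:505+B.shape[1]]=B
cv2.imwrite("pics/w3.png",o[:,:800])
E
```

```text
t: 5.95
position: [0.5493, -0.1154, 0.1779]
tcp_rot: [2.6, 1.76, 0.0]
contact_force: [0.9, 0.6, -1.9]
finger_gap: 0.0468
[ 0.54926193 -0.11544113  0.17788924] [2.59962016e+00 1.75999342e+00 3.51247523e-04] [ 0.87011736  0.59569007 -1.93066029] [ 0.01709978 -0.00668634 -0.01259103] 0.04677630790178461
```

View pics/w3.png

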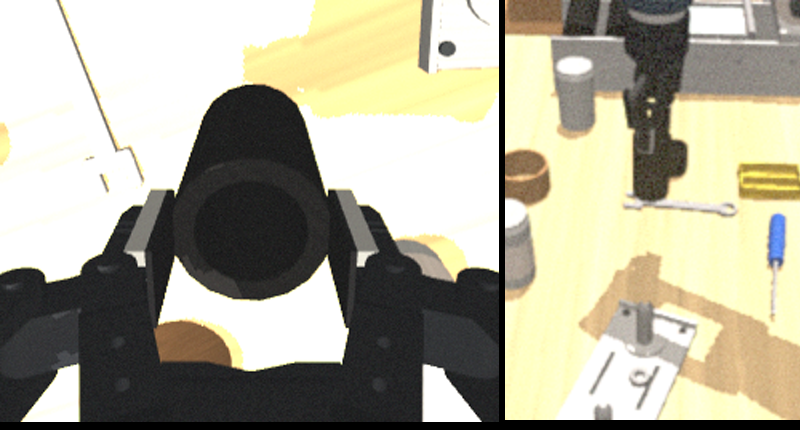

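```bash
python3 - <<'E'
from h import *
c=np.load("w3.npy",allow_pickle=True).item();s=c["s"];M=R.from_rotvec(s["tcp_rot"]).as_matrix()
f=lambda u,v:np.array([100+u/1.6,120+v/1.6])
for n,uv,z in(("bore L",f(195,228),.209),("bore R",f(309,228),.209),("bore top",f(252,180),.209),("bore bot",f(252,276),.209),("outer bot",f(251,299),.209),("lower far",f(255,85),.119)):
  print(n,(M.T@(onz(c,uv,z,s)-s["position"])*1000).round(1))
S=np.array([.5515,.059,.18])
print(M.round(4)); print("shift",(M.T@(S-s["position"])*1000).round(1))
E
```

```text
bore L [-17.9   0.4 -31.1]
bore R [ 16.4   0.4 -31.1]
bore top [ -0.7 -15.4 -31.1]
bore bot [ -0.7  17.3 -31.1]
outer bot [ -1.   25.8 -31.1]
lower far [  0.9 -21.5  58.8]
[[ 0.3714  0.9285  0.0014]
 [ 0.9285 -0.3714 -0.0017]
 [-0.0011  0.002  -1.    ]]
shift [162.8 -62.7  -2.4]
```

The sleeve is held: the bore is centred about (-0.7, 1) mm from the TCP, and the lower end is about 1.5° out of line at most. I carry it over the spindle.

```bash
python3 -m inch '[[5,-2,0,0,0,0,0],[17,-7,0,0,0,0,0],[35,-14,0,0,0,0,0],[56,-22,0,0,0,0,0],[78,-31,0,0,0,0,0],[100,-40,0,0,0,0,0],[121,-48,0,0,0,0,0],[139,-55,0,0,0,0,0],[152,-61,0,0,0,0,0],[160,-64,0,0,0,0,0],[163,-65,0,0,0,0,0],[163,-65,0,0,0,0,0],[163,-65,0,0,0,0,0],[163,-65,0,0,0,0,0]]'
python3 - <<'E'
from plant import observe,capture
import cv2,numpy as np
s=observe();c=capture("wrist");c["s"]=s;np.save("w4.npy",c,allow_pickle=True)
d=capture("side");t=capture("top")
np.save("side4.npy",d,allow_pickle=True)
print(s["position"],s["tcp_rot"],s["contact_force"])
g=lambda im,k:cv2.resize(cv2.convertScaleAbs(im[...,::-1],alpha=2,beta=15),None,fx=k,fy=k,interpolation=cv2.INTER_CUBIC)
A=g(c["color"][60:300,130:390],1.5);B=g(d["color"][140:260,210:310],3.5)
h=max(A.shape[0],B.shape[0]);o=np.zeros((h,A.shape[1]+B.shape[1],3),np.uint8);o[:A.shape[0],:A.shape[1]]=A;o[:B.shape[0],A.shape[1]:]=B
cv2.imwrite("pics/w4.png",o);print(o.shape,A.shape)
E
```

```text
t: 7.45
position: [0.5497, 0.0592, 0.1777]
tcp_rot: [2.6, 1.758, 0.0]
contact_force: [0.4, 0.9, -1.7]
finger_gap: 0.0466
[0.54967749 0.05924368 0.17773667] [2.60008349e+00 1.75844645e+00 4.19346527e-04] [ 0.42522741  0.94934792 -1.65886314]
(420, 740, 3) (360, 390, 3)
```

View pics/w4.png

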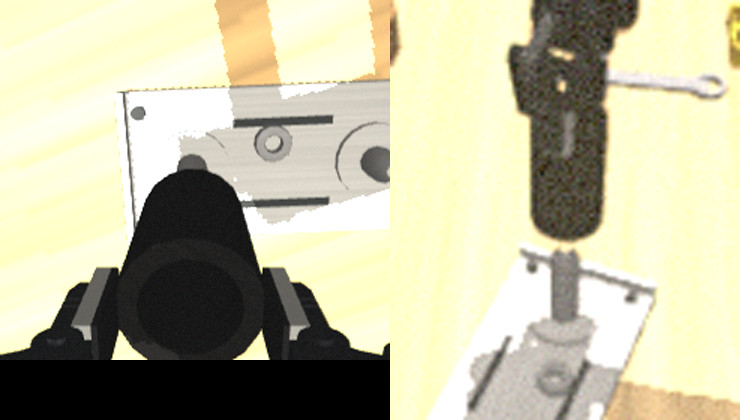

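The side view shows the sleeve's axis at 567 and the spindle at 566. In the wrist view the shaft foot at (192,160) lines up with the sleeve at about 193, so both axes agree. I lower most of the way.

```bash
python3 -m inch '[[0,0,3,0,0,0,0],[0,0,9,0,0,0,0],[0,0,16,0,0,0,0],[0,0,23,0,0,0,0],[0,0,30,0,0,0,0],[0,0,36,0,0,0,0],[0,0,41,0,0,0,0],[0,0,45,0,0,0,0],[0,0,45,0,0,0,0],[0,0,45,0,0,0,0]]'
```

```text
t: 8.6
position: [0.5498, 0.0594, 0.1329]
tcp_rot: [2.6, 1.759, 0.001]
contact_force: [-0.7, -0.4, -1.1]
finger_gap: 0.047
```

```bash
python3 - <<'E'
from plant import observe,capture
import cv2,numpy as np
s=observe();d=capture("side");c=capture("wrist")
print(s["position"],s["contact_force"],s["ft_torque"])
g=lambda im,k:cv2.resize(cv2.convertScaleAbs(im[...,::-1],alpha=2,beta=15),None,fx=k,fy=k,interpolation=cv2.INTER_CUBIC)
A=g(c["color"][60:300,130:390],1.5);B=g(d["color"][140:260,210:310],3.5)
o=np.zeros((420,740,3),np.uint8);o[:360,:390]=A;o[:,390:]=B
cv2.imwrite("pics/w5.png",o)
E
```

```text
[0.54983508 0.05936942 0.13285692] [-0.72095938 -0.38313953 -1.10098288] [0.00662081 0.00230199 0.00507643]
```

View pics/w5.png

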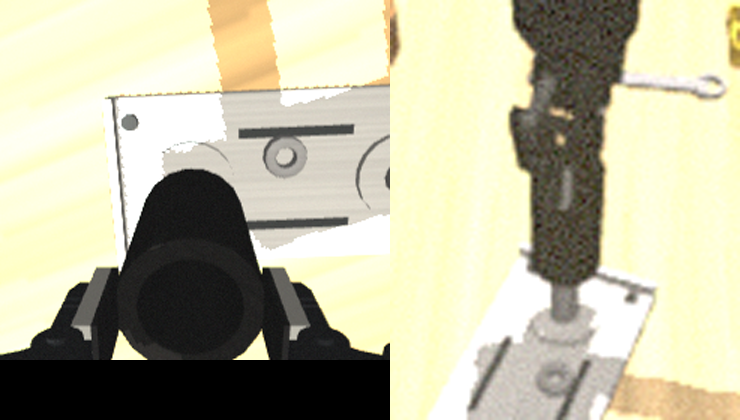

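The sleeve is 14 mm down over the shaft with no lateral force, and both views still show it concentric. I continue to just above the collar.

```bash
python3 -m inch '[[0,0,3,0,0,0,0],[0,0,9,0,0,0,0],[0,0,16,0,0,0,0],[0,0,23,0,0,0,0],[0,0,30,0,0,0,0],[0,0,36,0,0,0,0],[0,0,41,0,0,0,0],[0,0,45,0,0,0,0],[0,0,48,0,0,0,0],[0,0,50,0,0,0,0],[0,0,50,0,0,0,0],[0,0,50,0,0,0,0]]'
```

```text
t: 9.9
position: [0.5503, 0.0592, 0.0833]
tcp_rot: [2.599, 1.758, 0.002]
contact_force: [-0.4, 0.5, -2.3]
finger_gap: 0.0469
```

```bash
python3 -m inch '[[0,0,1,0,0,0,0],[0,0,2,0,0,0,0],[0,0,3,0,0,0,0],[0,0,4,0,0,0,0],[0,0,5,0,0,0,0],[0,0,5,0,0,0,0],[0,0,5,0,0,0,0]]'
```

```text
t: 10.6
position: [0.5503, 0.0592, 0.0783]
tcp_rot: [2.6, 1.758, 0.002]
contact_force: [-1.0, 0.4, -1.3]
finger_gap: 0.0468
```

```bash
python3 -m inch '[[0,0,0.5,0,0,0,0],[0,0,1,0,0,0,0],[0,0,1.5,0,0,0,0],[0,0,2,0,0,0,0],[0,0,2,0,0,0,0],[0,0,2,0,0,0,0]]'
```

```text
t: 11.2
position: [0.5508, 0.0592, 0.0768]
tcp_rot: [2.599, 1.758, 0.003]
contact_force: [-0.0, -0.8, 3.3]
finger_gap: 0.0471
```

Contact: the vertical force went from -2 to +3.3 N at the expected height of 0.077. I press slightly more to confirm.

```bash
python3 -m inch '[[0,0,0.5,0,0,0,0],[0,0,1,0,0,0,0],[0,0,1,0,0,0,0],[0,0,1,0,0,0,0]]'
```

```text
t: 11.6
position: [0.5513, 0.0591, 0.0767]
tcp_rot: [2.598, 1.758, 0.004]
contact_force: [-1.5, 0.7, 8.7]
finger_gap: 0.047
```

The force rose to 8.7 N with no further descent, so the sleeve is seated. I open the jaws in place.

```bash
python3 -m inch '[[0,0,-0.5,0,0,0,0],[0,0,-0.5,0,0,0,0.6],[0,0,-0.5,0,0,0,0.7],[0,0,-0.5,0,0,0,0.8],[0,0,-0.5,0,0,0,0.9],[0,0,-0.5,0,0,0,1],[0,0,-0.5,0,0,0,1],[0,0,-0.5,0,0,0,1],[0,0,-0.5,0,0,0,1],[0,0,-0.5,0,0,0,1]]'
```

```text
t: 12.6
position: [0.5513, 0.0591, 0.0773]
tcp_rot: [2.598, 1.758, 0.004]
contact_force: [-1.2, 0.2, -0.2]
finger_gap: 0.0854
```

```bash
python3 -m inch '[[0,0,-3,0,0,0,1],[0,0,-10,0,0,0,1],[0,0,-22,0,0,0,1],[0,0,-38,0,0,0,1],[0,0,-56,0,0,0,1],[0,0,-75,0,0,0,1],[0,0,-94,0,0,0,1],[0,0,-110,0,0,0,1],[0,-10,-125,0,0,0,1],[0,-25,-135,0,0,0,1],[0,-40,-140,0,0,0,1],[0,-50,-140,0,0,0,1],[0,-50,-140,0,0,0,1],[0,-50,-140,0,0,0,1]]'
python3 - <<'E'
from plant import observe,capture
from h import *
s=observe();d=capture("side");c=capture("wrist")
print(s["position"],s["contact_force"],s["finger_gap"])
g=lambda im,k:cv2.resize(cv2.convertScaleAbs(im[...,::-1],alpha=2,beta=15),None,fx=k,fy=k,interpolation=cv2.INTER_CUBIC)
A=g(c["color"][60:330,130:390],1.5);B=g(d["color"][120:260,210:310],3.0)
o=np.zeros((420,690,3),np.uint8);o[:405,:390]=A;o[:,390:]=B
cv2.imwrite("pics/w6.png",o)
S=np.array([.5515,.059])
w=lambda p,z:(proj(c,(*p,z),s)-[130,60])*1.5
v=lambda p,z:(proj(d,(*p,z))-[210,120])*3+[390,0]
for z in(.108,.018,.088):print(z,w(S,z).round(),v(S,z).round())
E
```

```text
t: 14.0
position: [0.5044, 0.078, 0.2171]
tcp_rot: [2.598, 1.758, 0.005]
contact_force: [0.1, -0.1, -1.1]
finger_gap: 0.0857
[0.50439118 0.07795586 0.21713965] [ 0.1382243  -0.07660357 -1.14721265] 0.0856644091298859
0.108 [192. 259.] [539. 254.]
0.018 [191. 212.] [538. 327.]
0.088 [192. 247.] [539. 271.]
```

View pics/w6.png

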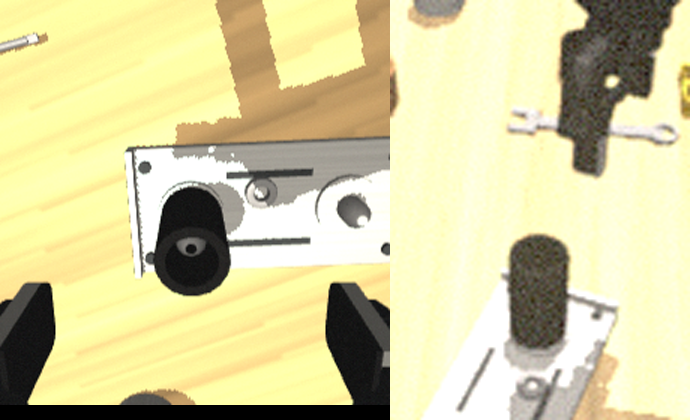

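The sleeve stands on the collar with the shaft visible inside its bore. Its top ring is at (192,258), against (192,259) predicted for a seated sleeve, and the gripper is clear. I check the short sleeve numerically, then hand in.

```bash
python3 - <<'E'
from plant import capture,hand_in
import numpy as np
a=np.load("side0.npy",allow_pickle=True).item()["color"];b=capture("side")["color"]
for im in(a,b):
    m=im[125:150,263:286].max(2)<60;y,x=np.nonzero(m);print(m.sum(),x.mean()+263,y.mean()+125)
print(hand_in())
E
```

```text
232 273.44827586206895 138.65086206896552
406 276.3546798029557 137.68965517241378
the job is handed in; nothing more can be done
None
```

The long sleeve is on the tall spindle and resting on its collar, and the job was handed in at about 14 s of the 38 s allowed. One last check, on the short sleeve, gave no clear answer.

**What I did:** I gripped the long sleeve near its top, lifted it and carried it over the spindle. I lowered it with the jaws shut until it touched the collar. Contact came at TCP height 0.077 m, as predicted, and the force rose to about 9 N with no further descent. Only then did I open the jaws and back off, up and to the side.

**Last checks:**
- **Sleeve on the spindle:** The wrist and side pictures show the sleeve upright on the collar with the shaft inside its bore. Its top ring was within about 1 pixel of where a seated sleeve should appear.
- **Gripper:** It was open and clear of everything, with the force reading about 1 N.
- **Short sleeve (inconclusive):** The last pixel comparison did not match the first picture: 406 dark pixels against 232, with the centre shifted about 3 pixels. The dark gripper was hanging in front of that area in the side view, which probably explains it. The arm never came near the short sleeve, but I did not take a clear picture to confirm it.
- **Finger opening:** It read 47 mm on the 50 mm sleeve throughout, which I did not explain. The hold never slipped.

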